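# Eject the finished test cassette

### The job

The orange test cassette in the twin-bay reader is finished. Push the black ejector tab of its bay all the way towards the mouth so that the cassette comes out on its rest, let the slide spring back home, then take the cassette and set it down gently, flat and right way up, on the floor of the blue basket. The blue cassette stays in its bay, and the rack, bottle and beaker stay where they are.

Things in the scene. Friction and masses are not known exactly. Their poses are not given: they have to be found in the camera images.
- reader: White benchtop reader, fixed, 158 long (x) x 200 wide (y) x 78 mm high; two parallel bays with open tops between 9 mm retaining lips, centre lines at y = +55 and -55 mm. Origin on the bench midway between the bays; -x points out of the mouths (roughly towards the robot), z up. Bay: floor 40 mm above the bench, 53 mm wide, 33 mm high inside, mouth at x = -58 mm. A cassette in its bay is centred at x = 0 within 2 mm.
- rest_l (a point): Middle of the top of the rest tongue outside the mouth of the bay at reader y = +55 mm, at reader x = -96 mm: 26 mm wide, 12 mm thick, running from x = -58 to -135 mm, its top level with the bay floor (40 mm above the bench), free space beside and below it.
- rest_r (a point): The same for the bay at reader y = -55 mm.
- eject_l_tab (a point): Grip point of the ejector tab of the bay at reader y = +55 mm: a black upright tab above the bay, 14 mm thick along the reader's x, 36 mm wide across, from 82 to 120 mm above the bench. The point is on its centre line, 105 mm above the bench; with the slide home it stands at reader x = +65 mm. Moves with the slide; the lips under it reach 78 mm above the bench.
- eject_r_tab (a point): The same tab on the bay at reader y = -55 mm.
- eject_l (a joint): Ejector slide of the bay at reader y = +55 mm, in m: 0 = home, 0.075 = fully pushed towards the mouth (reader -x). A spring returns it: 3 N at home, 7 N at the stop. Its pusher meets the cassette after about 5 mm and at full travel leaves the cassette centred at reader x = about -70 mm, sticking about 67 mm out of the mouth.
- eject_r (a joint): The same for the bay at reader y = -55 mm.
- orange_cassette_mid (a point): Centre of the orange (finished) cassette: a loose plastic block 110 long (x) x 50 wide (y) x 30 mm high (z), about 150 g; axes as the reader's while in it, z up when right way up (paper label on top). It starts in either bay.
- blue_cassette_mid (a point): Centre of the blue cassette, same size, in the other bay; still being read, leave it.
- basket: Blue open basket, loose, 210 (x) x 160 (y) x 42 mm high outside, walls and floor 5 mm thick; origin at the centre of its underside. It stands to the left or right of the reader.
- tube_rack: Black rack of capped tubes, loose, 160 x 100 x 72 mm; origin at the centre of its underside. Stands on the side of the reader where the basket is not. Leave alone.
- reagent_bottle: Amber bottle, 60 mm diameter, 150 mm high, to one side behind the reader; origin under its centre. Leave alone.
- beaker: Glass beaker, 72 mm diameter, 90 mm high, to one side behind the reader; origin under its centre. Leave alone.
Things that resemble listed ones, but are neither listed nor needed, are in the scene too. Of the things like the part that bears orange_cassette_mid, leave any that is turquoise; of the rest the smaller one is meant. There is more than one size of the part that bears blue_cassette_mid; the job needs the smaller.

How it is judged:
By the outcome, as a careful person would: the job done as asked, in the order asked, and still so for the second after the job is handed in, with the robot touching nothing.
It also fails if it takes over 56 s, if anything falls off the work surface, if the arm or the gripper's body presses on something with over 40 N, if the wrist force passes 120 N, or if a joint passes its speed limit or range.

### The arm

A 6-joint arm with a two-finger parallel gripper is mounted at the origin on the work surface. World frame = base frame: x ahead of the robot, y to its left, z up, the work surface at z = 0. Lengths are in m, angles in degrees, forces in N, time in s.
With the tool pointing down it reaches from about 0.35 to 0.875 m from the base axis. Payload 4.2 kg.
Tool frame: the origin (TCP) lies midway between the tips of the shut fingers; the grasp point (between the pads) lies 19 mm behind it; z points along the fingers, y is the line along which they close (so a half turn about z gives the same grasp; the last joint's range is limited). The gripper opens to 87 mm and grips with 3 to 60 N. Pads are 19 mm wide; open, the fingers measure 117 mm over their backs; the gripper's body (75 mm by 190 mm) begins 51 mm behind the grasp point.
Start: joints at [-58.98, 22.042, 0.453, 0, -68.411, -14.817], TCP at [0.174, -0.6, 0.223] pointing down, gripper open.
Joint ranges: [-179.83, 179.83], [-69.29, 118.12], [-61.27, 80.66], [-181.25, 117.63], [-171.15, -9.14], [-177.46, 177.46]. Speed limits (degrees/s): [159.86, 159.86, 180, 180, 180, 180].

### API

Orientations are given as [roll, pitch, yaw] about the fixed x, y, z axes, in that order (R = Rz(yaw) Ry(pitch) Rx(roll)).
In Python, from workcell import env gives the robot as it stands. The module is installed in compiled form; this text tells all that it offers. Calls block until the motion is done:
- env.goto(position, orientation): joint-space move of the TCP to a pose.
- env.move_straight(position, rotation=None, rate=0.15, force_limit=None): straight line of the TCP; rotation=None keeps the orientation; rate is the mean speed in m/s. With force_limit (N) it stops when the force on the tool has changed by that much, and returns True; else False.
- env.set_joints(angles): joint-space move.
- env.gripper_to(opening, grasp_force=None): opening from 0.0 (shut) to 1.0 (fully open); grasp_force is the grip in N (None keeps the last); returns when the fingers have stopped.
- env.dwell(seconds).
- env.inverse_kinematics(position, orientation): joint angles nearest the present ones, or None.
- env.read_state(): the state.
- env.grab_frame(name): name is "scene" or "side" or "wrist"; returns a dict with "image" (480x640x3 uint8, blue, green, red), "fx", "fy", "cx", "cy" (pixels), "D" ([k1, k2, p1, p2, k3] as OpenCV has them; the pictures are not rectified), "position" and "orientation" of the camera in the world. Camera axes: x right, y up, looking along -z (the intrinsics and any distortion apply to the point x, -y, -z); pixel columns grow to the right and rows downward; lengths in m; the calibration is good to about 2 mm. A picture is of the moment at which its call begins. There is no depth.
A pose or a line that the arm cannot do raises env.Unreachable and nothing moves.
- env.close_job(): hands the job in; it is judged then, once.
Trained networks look in a picture, given as the dict that the camera call returned (one of the last four; its "shot" number tells which), for a name from the list of things; names that differ only in an ending like _2 or _b are one class to them, and where a whole thing is asked for, a point or a joint stands for the part that bears it (a point fixed in the world has none). Each returns a list of dicts, best first, with "score" (0 to 1); they miss things now and then, are a little off and sometimes report something else, mostly with a low value. They report only what shows in the picture. A call takes as long as a camera call. They do not tell look-alikes from the thing itself.
- env.search_frame(picture, thing): "xyz" ([x, y, z] in m, in world coordinates, good to about 4 mm: the middle of the surface that is visible of it).
- env.trace(picture, thing): "mask" (480x640 bool, what is visible of it).
The state is a dict: "clock": time; "joint_positions": joint angles; "qvel": joint speeds; "joint_torque": joint torques, N m; "position": TCP position; "tool_rot": TCP orientation; "force": force on the tool from outside, world axes, zero at the start; "wrist_torque": the same for the moment, N m; "opening": opening from 0.0 (shut) to 1.0 (fully open); "finger_force": force on a finger pad.
Only numpy, scipy, OpenCV 4.12 (cv2) and the standard library are available. Lean on these libraries where they do the work, as an engineer would, in place of code of your own. Each camera call takes 0.05 s, during which the arm holds its last target. There are 200 camera calls.

## Working session

There is one attempt and no reset: what is moved stays moved. The work goes in short steps, each a Python script; the robot and the scene stay as the last script left them, time stands still between calls to the robot, and variables do not carry over. Pictures are saved under pics/ and viewed, at most 10 in all, crops included, and the job is handed in when it is done.

```bash
mkdir -p pics
cat > h.py <<'E'
from workcell import env
import numpy as np, cv2
from scipy.spatial.transform import Rotation as R
def camR(f):
    o=np.array(f["orientation"],float)
    return o if o.shape==(3,3) else R.from_euler('xyz',o,degrees=True).as_matrix()
def K(f): return np.array([[f["fx"],0,f["cx"]],[0,f["fy"],f["cy"]],[0,0,1.]])
def ray(f,px):
    n=cv2.undistortPoints(np.array([[px]],float),K(f),np.array(f["D"],float))[0,0]
    return np.array(f["position"]),camR(f)@np.array([n[0],-n[1],-1.])
def onz(f,px,z):
    p,d=ray(f,px); return p+d*(z-p[2])/d[2]
def proj(f,P):
    q=(np.atleast_2d(P)-np.array(f["position"]))@camR(f)
    q=q*[1,-1,-1]
    return cv2.projectPoints(q,np.zeros(3),np.zeros(3),K(f),np.array(f["D"],float))[0][:,0]
E
python3 - <<'E'
from h import *
ims=[]
names="reader eject_l_tab eject_r_tab orange_cassette_mid blue_cassette_mid basket tube_rack reagent_bottle beaker".split()
for c in ("scene","side"):
    f=env.grab_frame(c); cv2.imwrite(f"pics/{c}0.png",f["image"])
    print(c,f["orientation"],np.round(f["position"],3),f["fx"],f["D"])
    for n in names:
        for d in env.search_frame(f,n)[:5]:
            print(n,round(d["score"],2),np.round(d["xyz"],3),proj(f,d["xyz"])[0].round())
print(env.read_state()["tool_rot"],env.read_state()["clock"])
E
```

```text
scene [ 50.93439029  -1.02936509 136.29465485] [1.043 0.474 0.663] 435.3239121183142 [-0.02871803  0.          0.          0.          0.        ]
reader 0.81 [0.665 0.078 0.075] [312. 301.]
eject_l_tab 0.98 [0.694 0.092 0.107] [305. 301.]
eject_l_tab 0.61 [ 0.675 -0.013  0.1  ] [275. 269.]
eject_r_tab 0.68 [ 0.676 -0.01   0.105] [276. 268.]
orange_cassette_mid 0.69 [0.62  0.099 0.073] [337. 296.]
orange_cassette_mid 0.62 [0.362 0.124 0.045] [427. 252.]
orange_cassette_mid 0.61 [0.829 0.056 0.032] [233. 359.]
orange_cassette_mid 0.22 [0.534 0.327 0.043] [466. 353.]
blue_cassette_mid 0.61 [ 0.603 -0.014  0.068] [303. 264.]
blue_cassette_mid 0.59 [ 0.391 -0.066  0.035] [354. 223.]
basket 0.86 [ 0.516 -0.337  0.012] [245. 203.]
basket 0.34 [0.666 0.08  0.076] [312. 302.]
tube_rack 0.88 [0.536 0.328 0.043] [465. 354.]
reagent_bottle 0.63 [0.725 0.255 0.093] [363. 377.]
beaker 0.91 [ 0.743 -0.227  0.064] [188. 245.]
side [  47.47953749    0.96406808 -168.30750809] [0.428 0.716 0.747] 434.1354585533195 [-0.00186408  0.          0.          0.          0.        ]
reader 0.62 [0.624 0.094 0.076] [291. 272.]
eject_l_tab 0.77 [0.681 0.095 0.105] [264. 259.]
eject_r_tab 0.5 [ 0.668 -0.007  0.105] [283. 229.]
eject_r_tab 0.32 [0.5   0.335 0.039] [327. 393.]
orange_cassette_mid 0.93 [0.821 0.057 0.03 ] [215. 263.]
orange_cassette_mid 0.58 [0.328 0.127 0.039] [429. 315.]
orange_cassette_mid 0.57 [0.613 0.097 0.068] [296. 276.]
orange_cassette_mid 0.5 [0.703 0.265 0.087] [228. 327.]
blue_cassette_mid 0.83 [ 0.375 -0.057  0.037] [410. 252.]
blue_cassette_mid 0.71 [ 0.6   -0.011  0.072] [313. 243.]
basket 0.76 [ 0.511 -0.339  0.012] [366. 187.]
tube_rack 0.92 [0.501 0.334 0.038] [327. 392.]
tube_rack 0.6 [ 0.667 -0.008  0.105] [283. 229.]
reagent_bottle 0.88 [0.701 0.265 0.089] [229. 326.]
beaker 0.63 [ 0.737 -0.218  0.064] [280. 188.]
[ 1.79999969e+02  2.79171871e-04 -1.63797687e+02] 1.0
```

View pics/scene0.png

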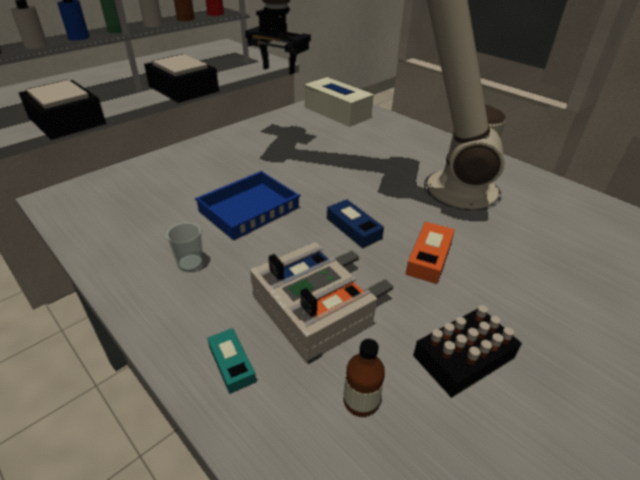

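View pics/side0.png

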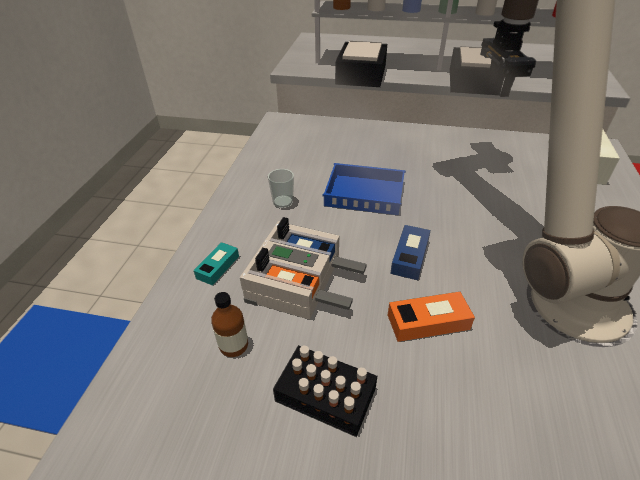

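The candidates for the orange cassette are:
- The one in the left (+y) bay, at scene (337,296) and side (296,276).
- A larger loose orange one on the bench, at scene (430,252) and side (430,315).
- A turquoise one, at scene (232,359) and side (215,263), which is excluded.

The meant one is the smaller orange cassette, in the left bay. The small blue one is in the right bay, and a bigger blue lies on the bench at side (410,252). The basket is on the right, at scene (248,203). Next I'll look from above with the wrist camera.

Run:
```python
from h import *
f=env.grab_frame("side"); cv2.imwrite("pics/c.png",cv2.resize(f["image"][210:330,190:480],None,fx=2.7,fy=2.7))
for c in("scene","side"):
    f=env.grab_frame(c); b=env.trace(f,"basket")[0]["mask"]
    h=cv2.convexHull(np.argwhere(b)[:,::-1].astype(np.int32))[:,0]
    P=np.array([onz(f,p.astype(float),.042)[:2] for p in h],np.float32)
    print(c,cv2.minAreaRect(P))   # biased by the near wall
for yaw in(81,-99): print(yaw,env.inverse_kinematics([.6,.06,.32],[180,0,yaw]))
for yaw in(-9,171): print(yaw,env.inverse_kinematics([.53,.11,.06],[180,0,yaw]))
for yaw in(0,180,-160): print(yaw,env.inverse_kinematics([.51,-.34,.06],[180,0,yaw]))
env.goto([.56,.03,.33],[180,0,-99])
s=env.read_state();print(s["clock"],s["position"])
obs=[]
for i in range(2):
    if i: env.move_straight([.50,.08,.33],rate=.2)
    f=env.grab_frame("wrist"); cv2.imwrite(f"pics/w{i}.png",f["image"]);np.save(f"w{i}.npy",f,allow_pickle=True)
    print(f["position"],f["orientation"])
    for n in("eject_l_tab","orange_cassette_mid","blue_cassette_mid","reader"):
        for d in env.search_frame(f,n)[:3]: print(n,round(d["score"],2),np.round(d["xyz"],4),proj(f,d["xyz"])[0].round())
print(env.read_state()["clock"])
```

```text
scene ((0.5309648513793945, -0.3010798990726471), (0.2105739414691925, 0.23792868852615356), 88.82878112792969)
side ((0.51455157995224, -0.30056631565093994), (0.2134440839290619, 0.2077338844537735), 88.62958526611328)
81 [ 21.07823353  17.10834288   6.99846419   0.         -79.89012131
 149.92176647]
-99 [ 21.07823353  17.10834288   6.99846419   0.         -79.89012131
 -30.07823353]
-9 [ 2.88957274e+01  2.41187865e+01 -2.31282385e+01  2.54444375e-14
 -4.27529751e+01  5.21042726e+01]
171 [ 2.88957274e+01  2.41187865e+01 -2.31282385e+01 -2.54444375e-14
 -4.27529751e+01 -1.27895727e+02]
0 [-1.85779262e+01  2.97578325e+01 -1.26650619e+01  2.54444375e-14
 -4.75771056e+01  1.08577926e+02]
180 [-1.85779262e+01  2.97578325e+01 -1.26650619e+01 -2.54444375e-14
 -4.75771056e+01 -7.14220738e+01]
-160 [-18.57792621  29.75783245 -12.66506192   0.         -47.57710563
 -51.42207379]
3.8917 [0.560006   0.02929013 0.3298456 ]
[ 0.54839074 -0.04527235  0.49264733] [-1.61042336e+01  6.04590828e-03  1.70950605e+02]
eject_l_tab 0.96 [0.6796 0.08   0.1024] [212. 265.]
orange_cassette_mid 0.95 [0.6223 
[... 224 characters left out ...]
 0.67 [ 0.3764 -0.0788  0.0395] [471.  64.]
blue_cassette_mid 0.51 [0.6305 0.0357 0.0783] [253. 212.]
reader 0.63 [0.6298 0.0341 0.0763] [253. 210.]
[0.48841007 0.00553543 0.49319064] [-1.61369105e+01  8.10261043e-02  1.71075609e+02]
eject_l_tab 0.57 [0.6815 0.0902 0.1116] [141. 239.]
orange_cassette_mid 0.98 [0.6202 0.1011 0.0733] [212. 230.]
orange_cassette_mid 0.8 [0.8135 0.0444 0.0284] [ 56. 200.]
orange_cassette_mid 0.6 [0.3229 0.1062 0.0429] [473. 189.]
blue_cassette_mid 0.86 [ 0.6032 -0.0059  0.0655] [207. 128.]
blue_cassette_mid 0.71 [ 0.6607 -0.0181  0.1124] [131. 126.]
blue_cassette_mid 0.65 [ 0.3765 -0.0509  0.0404] [414.  50.]
reader 0.62 [0.6322 0.0387 0.0788] [186. 176.]
4.9333
```

View pics/w0.png

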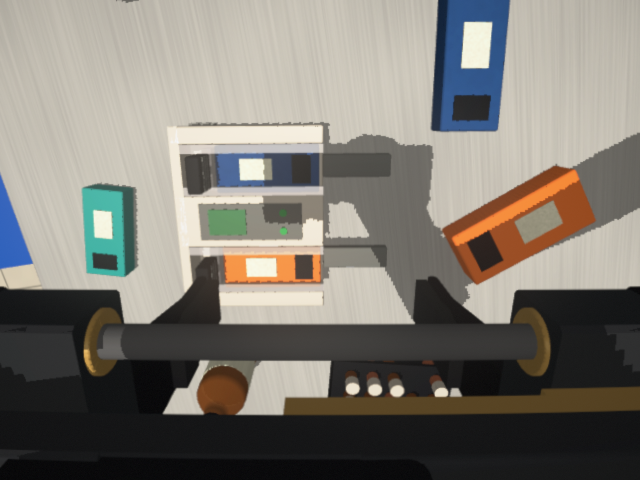

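View pics/w1.png

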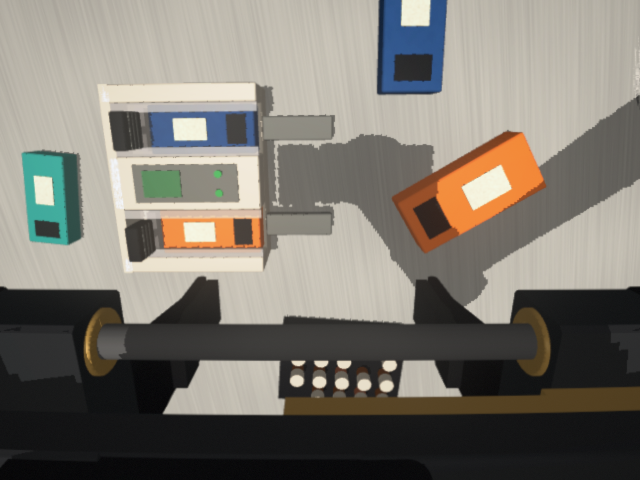

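View pics/c.png

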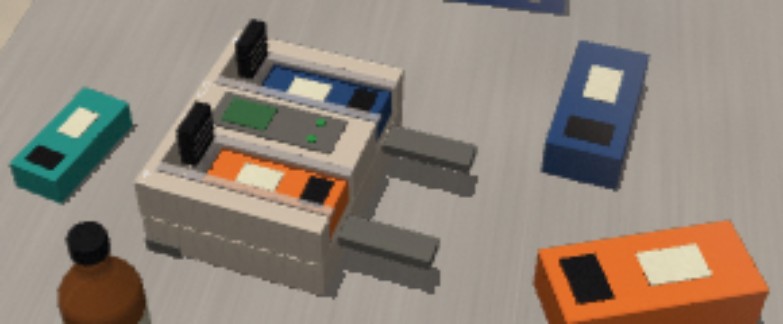

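The wrist views show the orange cassette in the left bay at (272,266) in w0 and (212,230) in w1. The left rest tongue ends at about (331,222) in w1, and the crop confirms the small orange cassette is in its bay. Now I'll fit the reader pose and check heights from two views.

Run:
```python
from h import *
from scipy.optimize import least_squares
w0=np.load("w0.npy",allow_pickle=True).item();w1=np.load("w1.npy",allow_pickle=True).item()
s=env.grab_frame("side"); sc=env.grab_frame("scene")
def tri(*obs):
    A=np.zeros((3,3));b=np.zeros(3)
    for f,px in obs:
        p,d=ray(f,px);d/=np.linalg.norm(d);M=np.eye(3)-np.outer(d,d);A+=M;b+=M@p
    return np.linalg.solve(A,b).round(4)
print("tongue end l",tri((w0,(386,256)),(w1,(331,222)),(s,(350.5,302))), "label", tri((w0,(262,267)),(w1,(200,232)),(s,(286.5,276))), "tab top",tri((w1,(150,223)),(s,(263.5,249.5))))
# reader pose fit (x,y,yaw): reader-frame points vs pixels
pts=[(-58,-100,78,w1,257,84),(-58,100,78,w1,265,270),(-58,-100,78,w0,323,126),(-58,100,78,w0,323,304),
(-135,-55,40,w1,333,127),(-135,55,40,w1,331,222),(-135,-55,40,w0,390,165),(-135,55,40,w0,386,256),
(-135,42,40,s,352,298),(-58,100,78,s,190+330/2.7,210+237/2.7),(-58,-100,78,s,190+402/2.7,210+70/2.7)]
def res(q,full=False):
    c,sn=np.cos(q[2]),np.sin(q[2]);out=[]
    for x,y,z,f,u,v in pts:
        P=[q[0]+(c*x-sn*y)/1e3,q[1]+(sn*x+c*y)/1e3,z/1e3]
        out.append(proj(f,P)[0]-[u,v])
    return np.array(out).ravel()
r=least_squares(res,[.62,.045,-.15],loss="soft_l1")
print(r.x[:2],np.degrees(r.x[2]),res(r.x).reshape(-1,2).round(1).tolist())
np.save("reader.npy",r.x)
c,sn=np.cos(r.x[2]),np.sin(r.x[2])
for n,x,y,z in(("tab",65,55,120),("tongue",-135,55,40),("cass",0,55,70)):print(n,r.x[0]+(c*x-sn*y)/1e3,r.x[1]+(sn*x+c*y)/1e3,z)
# basket fit: rim silhouette incl. base
def bm(q):
    c,sn=np.cos(q[2]),np.sin(q[2])
    return np.array([[q[0]+c*x-sn*y,q[1]+sn*x+c*y,z] for x in(-.105,.105) for y in(-.08,.08) for z in(0,.042)])
M=[(f,env.trace(f,"basket")[0]["mask"]) for f in(sc,s)]
def cost(q):
    t=0
    for f,m in M:
        im=np.zeros((480,640),np.uint8);cv2.fillConvexPoly(im,cv2.convexHull(proj(f,bm(q)).astype(np.float32)).astype(np.int32),1)
        t+=1-(im.astype(bool)&m).sum()/(im.astype(bool)|m).sum()
    return t
from scipy.optimize import minimize
best=min((minimize(cost,[.513,-.33,a],method="Nelder-Mead",options=dict(initial_simplex=[[.513,-.33,a],[.54,-.33,a],[.513,-.30,a],[.513,-.33,a+.2]])) for a in(-.3,-.1,.1,.3)),key=lambda r:r.fun)
print("basket",best.x[:2],np.degrees(best.x[2]),best.fun);np.save("basket.npy",best.x)
```

```text
tongue end l [0.4902 0.1215 0.0388] label [0.6342 0.1016 0.0699] tab top [0.6794 0.076  0.1101]
[0.61463254 0.04840934] -8.560043815937442 [[-1.5, -2.8], [-1.0, 1.6], [0.1, -1.8], [0.8, 1.4], [-0.8, 0.2], [0.8, 1.8], [0.8, -0.3], [1.0, 0.9], [0.7, -0.3], [-3.6, -1.4], [0.4, -1.0]]
tab 0.6870949896064606 0.09312168634174495 120
tongue 0.4893229052821905 0.12289084256145949 40
cass 0.6228190622010729 0.10279666211315217 70
basket [ 0.51419225 -0.32355944] -0.6687616666338945 0.09615909432573644
```

Measured heights agree with the text (tongue 39 mm, label 70 mm), so I'll grip the tab and push.

```bash
cat >> h.py <<'E'
rq=np.load("reader.npy"); ryaw=np.degrees(rq[2])
def W(x,y,z):
    c,s=np.cos(rq[2]),np.sin(rq[2]); return [rq[0]+(c*x-s*y)/1e3,rq[1]+(s*x+c*y)/1e3,z/1e3]
def loc(p):
    c,s=np.cos(rq[2]),np.sin(rq[2]); dx,dy=p[0]-rq[0],p[1]-rq[1]; return np.round([1e3*(c*dx+s*dy),1e3*(-s*dx+c*dy),1e3*p[2]],1)
def st(t=""):
    s=env.read_state(); print(t,round(s["clock"],2),loc(s["position"]),"F",np.round(s["force"],1),"op",round(s["opening"],3),"ff",s["finger_force"])
E
python3 - <<'E'
from h import *
env.goto(W(65,55,140),[180,0,ryaw-90]); st("above")
print(env.move_straight(W(65,55,87),rate=.1,force_limit=8)); st("down")
env.gripper_to(0.0,30); st("grip")
f=env.grab_frame("wrist");cv2.imwrite("pics/g.png",f["image"])
E
```

```text
above 6.17 [ 65.4  55.3 141.7] F [-0.4 -0.3  0.1] op 0.998 ff 0.0
False
down 6.86 [65.4 55.2 87.9] F [-0.2 -0.  -0.2] op 1.001 ff 0.0
grip 8.03 [65.2 55.  87. ] F [ 0.8  0.6 -1. ] op 0.162 ff 29.999907952733338
```

View pics/g.png

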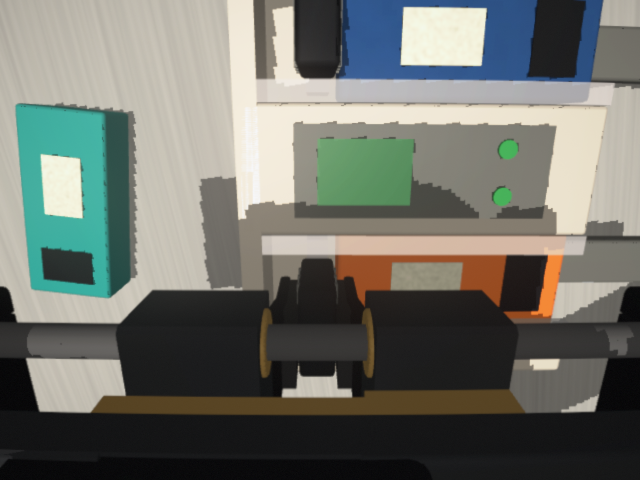

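The tab sits between the fingers at about (317,300), and the opening of 14 mm matches its thickness. Pushing.

Run:
```python
from h import *
p=loc(env.read_state()["position"])
print(env.move_straight(W(p[0]-73,p[1],p[2]),rate=.06,force_limit=30)); st("73")
print(env.move_straight(W(p[0]-79,p[1],p[2]),rate=.02,force_limit=15)); st("stop")
env.dwell(.2)
env.move_straight(W(p[0]-1,p[1],p[2]),rate=.1,force_limit=30); st("back")
env.gripper_to(0.6); st("open")
env.move_straight(W(p[0]-1,p[1],140),rate=.15); st("up")
env.goto(W(-75,55,200),[180,0,ryaw]); st("above cassette")
f=env.grab_frame("wrist");cv2.imwrite("pics/v.png",f["image"]);np.save("v.npy",f,allow_pickle=True)
for n in("orange_cassette_mid","eject_l_tab"):
    for d in env.search_frame(f,n)[:3]: print(n,round(d["score"],2),loc(d["xyz"]),proj(f,d["xyz"])[0].round())
s=env.grab_frame("side")
for n in("orange_cassette_mid","eject_l_tab"):
    for d in env.search_frame(s,n)[:4]: print("side",n,round(d["score"],2),loc(d["xyz"]))
```

```text
False
73 9.44 [-6.8 55.1 87. ] F [ 6.5 -1.8 -4.4] op 0.155 ff 29.999015133362263
False
stop 9.89 [-10.   55.2  87.1] F [14.1 -4.8 -8.9] op 0.16 ff 29.997368078966247
back 11.03 [63.9 55.  87. ] F [ 2.7 -1.3 -2.2] op 0.159 ff 29.99981800094247
open 11.94 [64.2 55.  87. ] F [-0.   0.7  0.1] op 0.598 ff 0.0
up 12.44 [ 63.8  55.  139.7] F [-0.3  0.5 -0.9] op 0.598 ff 0.0
above cassette 13.74 [-75.   54.9 199.2] F [ 0.1 -0.2  0.4] op 0.602 ff 0.0
orange_cassette_mid 0.75 [-69.9  51.7  74.3] [322. 221.]
orange_cassette_mid 0.67 [-237.6   44.5   41.8] [328. 384.]
orange_cassette_mid 0.36 [ 51.8 197.4  99.1] [85. 39.]
eject_l_tab 0.69 [21.2  6.9 80. ] [389.  91.]
side orange_cassette_mid 0.97 [202.6  37.7  27.8]
side orange_cassette_mid 0.73 [-296.2   34.7   40.4]
side orange_cassette_mid 0.69 [-86.   57.9  69.1]
side eject_l_tab 0.74 [ 57.   56.4 105.5]
side eject_l_tab 0.6 [ 61.4 -39.3 102. ]
```

View pics/v.png

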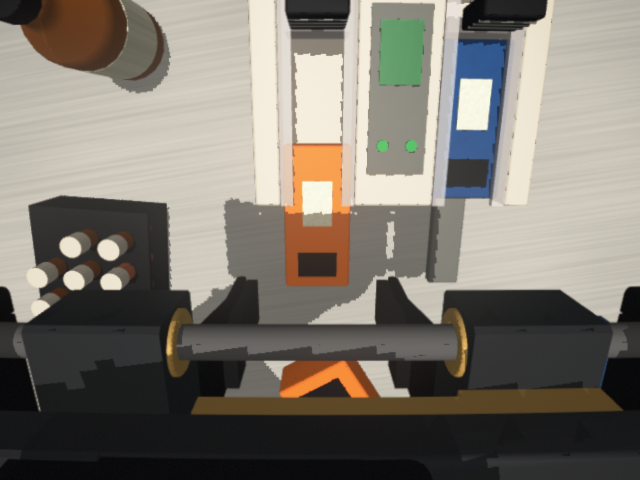

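The cassette is out on its rest, with its front edge from (287,286) to (349,286) and its rear at row 143. The left tab is back level with the other one. Grasping it across its width.

Run:
```python
from h import *
f=np.load("v.npy",allow_pickle=True).item();w1=np.load("w1.npy",allow_pickle=True).item()
a,b,c,d=[loc(onz(f,p,.07)) for p in((287,286),(349,286),(293,144),(343,144))]
print(a,b,c,d,"big corner",loc(onz(w1,(393,195),.045)),"tab front tops",loc(onz(f,(317,24),.12)),loc(onz(f,(505,22),.12)))
y=(a[1]+b[1])/2
y=np.clip(y,52,58)
print("y",y)
env.gripper_to(1.0)
env.move_straight(W(-82,y,110),rate=.2)
print(env.move_straight(W(-82,y,45),rate=.1,force_limit=6)); st("down")
env.gripper_to(0.3,20); st("grip")
```

```text
[-124.4   79.    70. ] [-124.4   29.7   70. ] [-14.2  72.3  70. ] [-14.2  36.4  70. ] big corner [-204.5   20.2   45. ] tab front tops [ 53.9  55.2 120. ] [ 55.9 -49.8 120. ]
y 54.35
False
down 16.32 [-81.4  54.7  45.7] F [ 0.7 -0.1 -0.1] op 0.999 ff 0.0
grip 17.03 [-82.   54.4  45.1] F [ 0.3 -0.4  0.5] op 0.577 ff 19.999802133534104
```

Run:
```python
from h import *
b=np.load("basket.npy"); by=np.degrees(b[2]); y=54.4
env.move_straight(W(-82,y,46.3),rate=.03); st("lift1")
print(env.move_straight(W(-134,y,46.3),rate=.06,force_limit=12)); st("out")
env.move_straight(W(-134,y,180),rate=.2); st("up")
c,s=np.cos(b[2]),np.sin(b[2]); X,Y=b[0]-.012*c,b[1]-.012*s
env.goto([X,Y,.18],[180,0,by]); st("over")
S=env.grab_frame("side");cv2.imwrite("pics/p.png",S["image"][60:360,180:580])
for d in env.search_frame(S,"basket")[:2]: print(d["score"],d["xyz"])
```

```text
lift1 17.28 [-82.2  54.3  46.1] F [ 0.3 -0.1 -1.9] op 0.564 ff 19.999764687381685
False
out 18.3 [-133.6   54.7   46.4] F [ 0.   0.2 -1.5] op 0.575 ff 19.999832888133824
up 19.12 [-134.8   53.8  178.8] F [-0.5  0.5 -2.2] op 0.577 ff 19.99970918521285
over 20.75 [ -55.6 -383.6  179.8] F [ 0.1  0.2 -2.8] op 0.571 ff 19.999928413890302
0.31 [0.7358, -0.2193, 0.0618]
```

View pics/p.png

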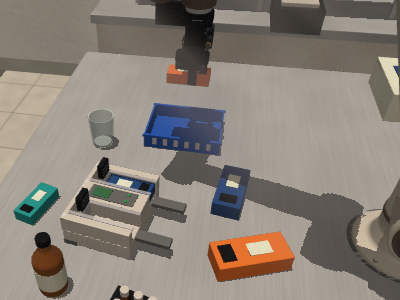

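The cassette is held level over the basket at (188,75), both tabs are home, and the blue cassette is in its bay. Lowering.

Run:
```python
from h import *
p=env.read_state()["position"]
env.move_straight([p[0],p[1],.03],rate=.12,force_limit=8); st("low")
print(env.move_straight([p[0],p[1],.006],rate=.02,force_limit=2.5)); st("touch")
q=env.read_state()["position"]
env.gripper_to(0.75); st("open")
env.move_straight([q[0],q[1],.20],rate=.15); st("up")
b=np.load("basket.npy")
env.goto([b[0]-.10,b[1]-.02,.36],[180,0,-90]); env.dwell(.3)
f=env.grab_frame("wrist");s=env.grab_frame("side")
cv2.imwrite("pics/e.png",np.hstack([cv2.resize(f["image"],(400,300)),s["image"][60:360,180:580]]))
for d in env.search_frame(s,"orange_cassette_mid")[:4]: print(d["score"],np.round(d["xyz"],3))
st("end")
```

```text
low 22.25 [ -54.8 -383.5   30.8] F [-0.7  1.  -1.9] op 0.576 ff 19.999818890355527
True
touch 23.17 [ -55.6 -383.3   10. ] F [-0.7  0.5  3.8] op 0.572 ff 19.999297640752047
open 23.77 [ -56.9 -383.     8.8] F [ 0.3 -0.   2. ] op 0.75 ff 0.0
up 25.2 [ -56.2 -383.1  198.9] F [ 0.3 -0.5 -0.2] op 0.746 ff 0.0
0.75 [0.821 0.055 0.033]
0.67 [ 0.511 -0.304  0.035]
0.55 [0.326 0.128 0.043]
end 26.97 [-139.8 -417.4  359.9] F [ 0.1 -0.2  1.1] op 0.747 ff 0.0
```

View pics/e.png

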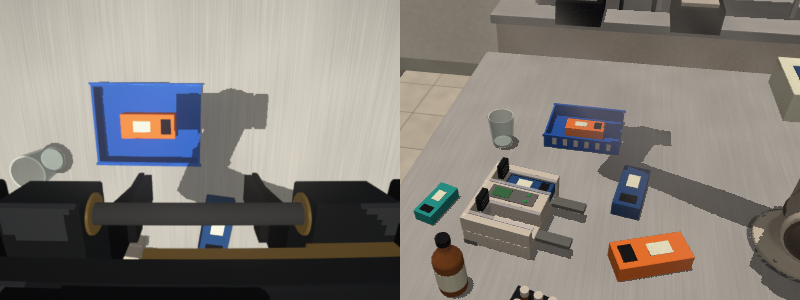

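The cassette lies flat with its label up on the basket floor, at (148,126) in the wrist view. The blue cassette is in its bay, both tabs are home, and the arm is clear.

```bash
python3 -c "
from workcell import env
print(env.close_job())"
```

```text
the job is handed in; nothing more can be done
None
```

The orange cassette was ejected, the slide is back home, and the cassette lies flat and label up on the basket floor; the job was handed in at about 27 s, and no verdict came back.

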